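# Pack the tube rack with the filler plate that fits

### The job

The grey tube rack in the nest must not rattle: find by trying which of the three white filler plates fits snugly (the thickest that slides in, so that it keeps the little sprung pin in the bar pressed in) into the gap between the rack and the grey side bar in front of it, and slide it down fully home, about midway along the bar, upright. Try them gently and never force a plate that does not want to go in. Leave the other two plates standing upright on the bench, and do not disturb the bottle or the rack with tubes.

Things in the scene. Friction and masses are not known exactly. Their poses are not given: they have to be found in the camera images.
- carrier: Rack nest fixed on the bench: aluminium base plate 186 (x) x 150 (y) x 8 mm with an empty grey five-place tube rack fixed on it (23 mm deep, 129 mm long, top at z = 66 mm). Origin on the underside of the plate at bench height; own x points from the side bar to the rack (away from the robot), y along the rack, z up. The rack's flat front face is the plane x = +8 mm.
- gap (a point): Lower middle of the rack's front face, where it meets the nest's floor (8 mm above the bench); axes as the nest's. The gap to fill runs from here toward -x to the mounted side bar; it is 130 mm long (y), with this point at its middle. Its width is not known beforehand: it is 1.6 mm more than the thickness of one of the three filler plates.
- bar_a: Fixed grey metal side bar, 130 mm long (y), 50 mm high; origin at the lower middle of its back face, x toward its front face, z up. The three bars differ in thickness, 28 to 39 mm, which is which is not known. The mounted one (origin at x = -45 mm of the nest, top at z = 58 mm) bounds the gap in front of the rack; the two spares stand behind the rack, unused.
- pin_a (a joint): Sprung fit pin of bar_a: a round steel head, 12 mm across, that stands 3.5 mm out of the middle of the bar's front face, 22 mm above its underside. 0 = fully out, grows as it is pressed in (m); 1.5 to 3.3 N press it in. On the mounted bar a plate that fits snugly holds it about 1.6 mm in; a loose plate leaves it out.
- bar_b: Fixed grey metal side bar, 130 mm long (y), 50 mm high; origin at the lower middle of its back face, x toward its front face, z up. The three bars differ in thickness, 28 to 39 mm, which is which is not known. The mounted one (origin at x = -45 mm of the nest, top at z = 58 mm) bounds the gap in front of the rack; the two spares stand behind the rack, unused.
- pin_b (a joint): Sprung fit pin of bar_b: a round steel head, 12 mm across, that stands 3.5 mm out of the middle of the bar's front face, 22 mm above its underside. 0 = fully out, grows as it is pressed in (m); 1.5 to 3.3 N press it in. On the mounted bar a plate that fits snugly holds it about 1.6 mm in; a loose plate leaves it out.
- bar_c: Fixed grey metal side bar, 130 mm long (y), 50 mm high; origin at the lower middle of its back face, x toward its front face, z up. The three bars differ in thickness, 28 to 39 mm, which is which is not known. The mounted one (origin at x = -45 mm of the nest, top at z = 58 mm) bounds the gap in front of the rack; the two spares stand behind the rack, unused.
- pin_c (a joint): Sprung fit pin of bar_c: a round steel head, 12 mm across, that stands 3.5 mm out of the middle of the bar's front face, 22 mm above its underside. 0 = fully out, grows as it is pressed in (m); 1.5 to 3.3 N press it in. On the mounted bar a plate that fits snugly holds it about 1.6 mm in; a loose plate leaves it out.
- thin (a point): Centre (50 mm above underside) of the loose thin filler plate: white plastic, 13 mm thick (own x), 80 mm long (y), 50 mm high, lower long edges rounded 2.5 mm; above it a middle grip tab 12 mm thick (x), 30 mm long (y), from 50 to 100 mm above the underside. z up; about 80 g; stands on the bench. Grip the tab across its 12 mm, in its upper half, so the fingers stay above the rack.
- filler_thin: The same thin filler plate; this point is the centre of its underside. Own x across its 13 mm thickness, y along its length, z up.
- middle (a point): Centre (50 mm above underside) of the loose middle filler plate: white plastic, 18 mm thick (own x), 80 mm long (y), 50 mm high, lower long edges rounded 2.5 mm; above it a middle grip tab 12 mm thick (x), 30 mm long (y), from 50 to 100 mm above the underside. z up; about 80 g; stands on the bench. Grip the tab across its 12 mm, in its upper half, so the fingers stay above the rack.
- filler_middle: The same middle filler plate; this point is the centre of its underside. Own x across its 18 mm thickness, y along its length, z up.
- thick (a point): Centre (50 mm above underside) of the loose thick filler plate: white plastic, 23 mm thick (own x), 80 mm long (y), 50 mm high, lower long edges rounded 2.5 mm; above it a middle grip tab 12 mm thick (x), 30 mm long (y), from 50 to 100 mm above the underside. z up; about 80 g; stands on the bench. Grip the tab across its 12 mm, in its upper half, so the fingers stay above the rack.
- filler_thick: The same thick filler plate; this point is the centre of its underside. Own x across its 23 mm thickness, y along its length, z up.
- saline: Clear dropper bottle, 41 mm wide, 108 mm high, origin under its centre; a bystander.
- full_rack: Grey five-place rack with tubes, 24 x 129 x 104 mm, origin under its centre; a bystander.
There are look-alikes about, which are no part of the job. Leave any yellow look-alike of the filler_thin alone. Leave any green look-alike of the filler_middle alone.

How it is judged:
By the outcome, as a careful person would: the job done as asked, in the order asked, and still so for the second after the job is handed in, with the robot touching nothing.
It also fails if it takes over 72 s, if anything falls off the work surface, if the arm or the gripper's body presses on something with over 40 N, if the wrist force passes 120 N, or if a joint passes its speed limit or range.

### The arm

A 6-joint arm with a two-finger parallel gripper is mounted at the origin on a cart in front of the work surface, level with it; the furniture and walls round the work are solid. World frame = base frame: x ahead of the robot, y to its left, z up, the work surface at z = 0. Lengths are in m, angles in rad, forces in N, time in s.
With the tool pointing down it reaches from about 0.4 to 0.925 m from the base axis. Payload 12.5 kg.
Tool frame: the origin (TCP) lies midway between the tips of the shut fingers; the grasp point (between the pads) lies 19 mm behind it; z points along the fingers, y is the line along which they close (so a half turn about z gives the same grasp; the last joint's range is limited). The gripper opens to 95 mm and grips with 3 to 60 N. Pads are 20 mm wide; open, the fingers measure 119 mm over their backs; the gripper's body (75 mm by 180 mm) begins 59 mm behind the grasp point.
Start: joints at [1.215, 0.491, 1.559, -0, 1.092, -0.106], TCP at [0.154, 0.606, 0.215] pointing down, gripper open.
Joint ranges: [-3.1, 3.1], [-0.84, 2.19], [0.05, 2.79], [-1.13, 4.28], [0.06, 2.93], [-2.69, 2.69]. Speed limits (rad/s): [2.22, 2.22, 2.79, 3.14, 3.14, 3.14].

### API

Orientations are given as a rotation vector (axis times angle).
In Python, from plant import ctrl gives the robot as it stands.
- The arm moves only by the tool apply_moves, never from a script. Its argument "series" is a list of rows, each an object of numbers: "tx", "ty", "tz": the shift along the world's x, y, z in mm; "ax", "ay", "az": the turn, a rotation vector about the world's x, y, z in degrees; "claw": the opening in per cent of the stroke, from 0 (shut) to 100 (fully open). A call has exactly 8 rows; each row shifts and turns the commanded pose from where the row before left it; what a row does not reach is not made up. A row lasts 1/8 s, in which the tool goes at most 62.5 mm and 10.7 degrees, less where a joint would pass 70% of its speed; a pose out of reach is approached as far as the arm can. A call is refused whole if a number of a shift passes 62.5 or a number of a turn 10.7, either way. A call with a gripper value outside its range is refused whole. The fingers move at their own pace and stop on an object; the grip force is fixed at half the most. Time passes only in rows, so rows that do not move let the fingers close, or fill a call up. It gives the time, the measured TCP pose, the force, the opening and the grip force at its end, in the units of the state.
- ctrl.get_state(): the state, without advancing time (a new reading comes with each control period).
- ctrl.capture(name): name is "scene" or "side" or "wrist"; returns a dict with "frame" (400x640x3 uint8, red, green, blue), "range_z" (400x640 float32, m along the optical axis (not along the pixel's ray), 0 where there is no reading), "vertical_fov" (degrees; the focal length in pixels is half the picture's height over the tangent of half this angle, whatever the lens; pixels are square), "cx", "cy" (the principal point, pixels), "xyz" and "orientation" of the camera in the world. Camera axes: x right, y down, z forward; pixel columns grow to the right and rows downward; lengths in m; the calibration is good to about 2 mm. The wrist camera is an equidistant fisheye: a pixel r from the principal point sees the ray r / f radians off the axis. A picture is of the moment at which its call begins.
- ctrl.job_done(): hands the job in; it is judged then, once.
Trained networks look in the newest picture that a camera, given by its name, has taken for a name from the list of things; names that differ only in an ending like _2 or _b are one class to them, and where a whole thing is asked for, a point or a joint stands for the part that bears it (a point fixed in the world has none). Each returns a list of dicts, best first, with "score" (0 to 1); they miss things now and then, are a little off and sometimes report something else, mostly with a low value. They report only what shows in the picture. A call takes as long as a camera call. They do not tell look-alikes from the thing itself.
- ctrl.masks_of(camera, target): "pixels" (400x640 bool, what is visible of it) and "rect" ([left, top, right, bottom] in pixels, round what is visible of it).
The state is a dict: "t": time; "q": joint angles; "dq": joint speeds; "joint_efforts": joint torques, N m; "eef_pos": TCP position; "eef_rot": TCP orientation; "contact_force": force on the tool from outside, world axes, zero at the start; "torque": the same for the moment, N m; "width": opening from 0.0 (shut) to 1.0 (fully open); "finger_force": force on a finger pad.
Only numpy, scipy, OpenCV 4.12 (cv2) and the standard library are available. Lean on these libraries where they do the work, as an engineer would, in place of code of your own. Each camera call takes 0.05 s, during which the arm holds its last target. There are 200 camera calls.

## Working session

There is one attempt and no reset: what is moved stays moved. The work goes in short steps, Python scripts to look and compute and a tool call to move; the robot and the scene stay as the last step left them, time stands still between calls to the robot, and variables do not carry over. Pictures are saved under pics/ and viewed, at most 10 in all, crops included, and the job is handed in when it is done.

Besides the shell and the picture viewer there is one more tool, called as a command line: name --argument value ..., lists and objects as JSON in quotes. apply_moves: Moves the arm, as the interface text tells. Its arguments: {"type":"object","properties":{"series":{"type":"array","items":{"type":"object","properties":{"tx":{"type":"number"},"ty":{"type":"number"},"tz":{"type":"number"},"ax":{"type":"number"},"ay":{"type":"number"},"az":{"type":"number"},"claw":{"type":"number"}}}}},"required":["series"]}

```bash
mkdir -p pics; cat > h.py <<'E'
import numpy as np, cv2
from plant import ctrl
from scipy.spatial.transform import Rotation as R
def rot(c):
    o=np.array(c["orientation"],float)
    return o if o.shape==(3,3) else R.from_rotvec(o).as_matrix()
def cloud(c,name):
    d=c["range_z"]; H,W=d.shape; f=H/2/np.tan(np.radians(c["vertical_fov"])/2)
    u,v=np.meshgrid(np.arange(W),np.arange(H)); x=u-c["cx"]; y=v-c["cy"]
    if name=="wrist":
        r=np.hypot(x,y)+1e-9; t=np.tan(np.minimum(r/f,1.5)); x=x/r*t; y=y/r*t
    else: x=x/f;y=y/f
    P=np.stack([x*d,y*d,d],-1)@rot(c).T+np.array(c["xyz"])
    P[d<=0]=np.nan
    return P
def save(c,n): cv2.imwrite("pics/"+n+".png",c["frame"][:,:,::-1])
E
python3 - <<'E'
from h import *
print(ctrl.get_state())
for n in ["scene","side"]:
    c=ctrl.capture(n); save(c,n+"0"); P=cloud(c,n); np.save(n+"P.npy",P); np.save(n+"I.npy",c["frame"])
    print(n,c["xyz"],c["orientation"],c["vertical_fov"])
    for t in ["carrier","bar_a","filler_thin","filler_middle","filler_thick","saline","full_rack"]:
        for m in ctrl.masks_of(n,t)[:5]:
            p=P[m["pixels"]]; print(t,round(m["score"],2),m["rect"],np.nanmedian(p,0).round(3),np.nanmin(p,0).round(3),np.nanmax(p,0).round(3))
E
```

```text
{'t': 0.0, 'q': array([ 1.21538621e+00,  4.91533578e-01,  1.55948948e+00,  9.72131994e-06,
        1.09170067e+00, -1.05619968e-01]), 'dq': array([-1.02428841e-03,  4.87738689e-04, -9.51981327e-04, -4.70111557e-04,
       -2.00279439e-04,  3.07922439e-05]), 'joint_efforts': array([-1.11732646e-03, -6.12647724e+01, -2.58172470e+01,  6.91712089e-02,
        4.82773839e-02, -1.37747234e-04]), 'eef_pos': array([0.15439568, 0.60535661, 0.21406411]), 'eef_rot': array([-3.91323852e-01, -3.11685589e+00,  1.72645746e-03]), 'contact_force': array([ 0.30692103, -0.73858689,  0.52009943]), 'torque': array([0.05897649, 0.00646302, 0.04606974]), 'finger_force': 0.0, 'width': 1.0007130354621092}
scene [ 0.06095645 -0.78354185  0.57396564] [-2.03029359  0.73070721 -0.38568978] 56.56101916837266
carrier 0.7 [330.8, 215.0, 414.1, 276.4] [ 0.565 -0.335  0.025] [ 0.486 -0.386  0.001] [ 0.698 -0.232  0.071]
bar_a 0.98 [354.7, 210.4, 406.1, 246.1] [ 0.611 -0.312  0.06 ] [ 0.584 -0.356  0.016] [ 0.64  -0.229  0.068]
bar_a 0.94 [361.1, 198.4, 413.6, 236.8] [ 0.649 -0.294  0.059] [ 0.612 -0.344 -0.   ] [ 0.7
[... 1968 characters left out ...]
.023 -0.012] [0.606 0.278 0.099]
filler_middle 0.84 [210.8, 164.2, 232.1, 196.8] [0.449 0.159 0.037] [ 0.433  0.126 -0.001] [0.47  0.207 0.099]
filler_middle 0.67 [307.2, 147.2, 326.9, 180.3] [0.755 0.148 0.038] [ 0.703  0.076 -0.011] [0.871 0.355 0.121]
filler_thick 0.91 [243.4, 175.9, 260.6, 219.9] [0.467 0.002 0.046] [ 0.452 -0.02  -0.002] [0.487 0.063 0.099]
saline 0.96 [304.1, 253.5, 334.4, 314.2] [ 0.38  -0.438  0.046] [ 0.365 -0.45  -0.004] [ 0.494 -0.268  0.108]
full_rack 0.78 [381.9, 171.3, 410.6, 225.9] [ 0.757 -0.207  0.051] [ 0.667 -0.325 -0.004] [ 0.914 -0.013  0.104]
full_rack 0.26 [305.1, 253.0, 329.9, 314.4] [ 0.381 -0.438  0.046] [ 0.365 -0.45  -0.004] [ 0.494 -0.266  0.108]
```

```bash
python3 - <<'E'
from h import *
I=np.load("sceneI.npy")[110:340,190:450]
cv2.imwrite("pics/crop0.png",cv2.resize(I[:,:,::-1],None,fx=2.6,fy=2.6,interpolation=cv2.INTER_CUBIC)[:600])
E
```

```text
(no output)
```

View pics/crop0.png

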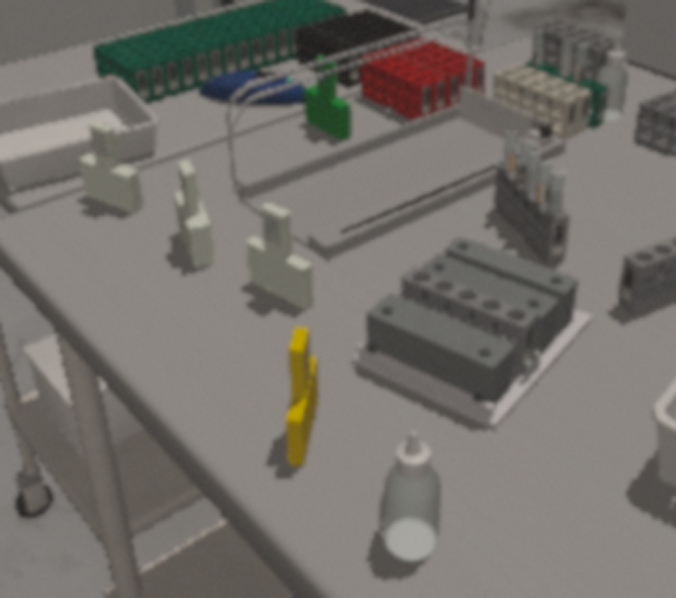

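Whites at crop (110,168), (193,215), (280,257) are the three candidate plates; yellow (302,395) and green (327,100) are the look-alikes. The nest is at (470,330), its mounted bar being the one nearest the robot. I'll get the yaws and rough thicknesses.

```bash
cat >> h.py <<'E'
def plate(P,c,rad=0.06):
    """pose from tall points near c: rectangle round body and tab, top-height points"""
    q=P.reshape(-1,3); q=q[np.isfinite(q).all(1)]
    q=q[np.hypot(*(q[:,:2]-c).T)<rad]
    out={}
    for n,a,b in [("body",.008,.054),("bodytop",.045,.054),("tab",.06,.11),("tabtop",.094,.11)]:
        s=q[(q[:,2]>a)&(q[:,2]<b)]
        if len(s)<5: continue
        r=cv2.minAreaRect((s[:,:2]*1000).astype(np.float32)); (x,y),(w,h),an=r
        if w>h: an+=90;w,h=h,w
        out[n]=(len(s),round(x,1),round(y,1),round(w,1),round(h,1),"xdir",round((an+90)%180-90,1))
    return out
E
python3 - <<'E'
from h import *
for n in ["scene","side"]:
    P=np.load(n+"P.npy")
    for c in [(.45,.16),(.47,.007),(.493,-.117)]:
        print(n,c)
        for k,v in plate(P,c).items(): print("  ",k,v)
    q=P.reshape(-1,3); 
    s=q[(q[:,2]>.03)&(q[:,2]<.075)&(abs(q[:,0]-.58)<.14)&(abs(q[:,1]+.3)<.1)]
    print("nest",cv2.minAreaRect((s[:,:2]*1000).astype(np.float32)))
c=ctrl.capture("wrist"); st=ctrl.get_state()
print(c["xyz"],c["orientation"],c["vertical_fov"],c["cx"],c["cy"]); 
T=R.from_rotvec(st["eef_rot"]).as_matrix(); print("cam in tool",T.T@(np.array(c["xyz"])-st["eef_pos"]),"\n",T,"\n",T.T@rot(c))
E
```

```text
scene (0.45, 0.16)
   body (330, 454.2, 169.7, 22.1, 83.8, 'xdir', 17.8)
   bodytop (96, 454.3, 170.4, 20.9, 82.6, 'xdir', 18.8)
   tab (135, 453.1, 169.5, 14.2, 33.1, 'xdir', 22.7)
   tabtop (39, 453.9, 167.6, 12.1, 28.9, 'xdir', 18.8)
scene (0.47, 0.007)
   body (241, 475.4, 20.9, 22.9, 86.6, 'xdir', -15.6)
   bodytop (98, 475.7, 21.2, 22.5, 86.0, 'xdir', -15.6)
   tab (102, 477.0, 20.7, 12.6, 33.0, 'xdir', -17.7)
   tabtop (39, 476.8, 20.9, 11.4, 32.6, 'xdir', -16.6)
scene (0.493, -0.117)
   body (403, 497.5, -109.9, 15.6, 82.8, 'xdir', 11.2)
   bodytop (115, 497.3, -110.2, 14.7, 79.3, 'xdir', 11.1)
   tab (182, 495.8, -110.4, 14.5, 31.5, 'xdir', 14.0)
   tabtop (54, 496.8, -110.8, 12.7, 29.2, 'xdir', 13.7)
nest ((586.5338745117188, -296.3119812011719), (161.089111328125, 136.7747802734375), 14.2010498046875)
side (0.45, 0.16)
   body (371, 451.6, 169.2, 23.6, 85.9, 'xdir', 18.7)
   bodytop (78, 453.4, 169.6, 20.4, 79.7, 'xdir', 17.9)
   tab (143, 451.2, 168.1, 20.4, 33.8, 'xdir', 34.2)
   tabtop (26, 452.9, 170.2, 18.4, 28.1, 'xdir', 21.0)
side (0.47, 0.007)
   body (243, 474.8, 
[... 332 characters left out ...]
ab (191, 494.4, -110.3, 14.0, 36.5, 'xdir', 13.4)
   tabtop (38, 495.3, -110.3, 12.0, 32.1, 'xdir', 11.8)
nest ((584.0194091796875, -294.5460205078125), (162.66293334960938, 132.20516967773438), 14.220796585083008)
[0.08642902 0.62232803 0.3839547 ] [2.31785743 1.80108713 0.22704854] 65.70646984690485 322.092953179868 204.88880212367988
cam in tool [ 0.07006    -0.00062348 -0.16927431] 
 [[-9.68969084e-01  2.47181940e-01  4.47804950e-05]
 [ 2.47181943e-01  9.68969079e-01  1.07799199e-04]
 [-1.67448999e-05  1.15523020e-04 -9.99999993e-01]] 
 [[ 1.81233051e-04 -9.68793509e-01 -2.47869126e-01]
 [ 9.99999976e-01  1.45656187e-04  1.61868802e-04]
 [-1.20713773e-04 -2.47869150e-01  9.68793513e-01]]
```

apply_moves --series '[{"tx":32,"ty":-50,"az":-7.7},{"tx":32,"ty":-50,"az":-7.7},{"tx":32,"ty":-50,"az":-7.7},{"tx":32,"ty":-50,"az":-7.7},{"tx":32,"ty":-50,"az":-7.7},{"tx":32,"ty":-50,"az":-7.7},{"tx":32,"ty":-50,"az":-7.7},{"tx":32,"ty":-50,"az":-7.7}]'

```text
invalid input at $.series[0]: expected keys tx, ty, tz, ax, ay, az, claw
```

apply_moves --series '[{"tx":20,"ty":-58},{"tx":20,"ty":-58},{"tx":20,"ty":-58},{"tx":20,"ty":-58},{"tx":20,"ty":-58},{"tx":20,"ty":-58,"tz":-10},{"tx":20,"ty":-58,"tz":-10},{"tx":20,"ty":-58,"tz":-10}]'

```text
invalid input at $.series[0]: expected keys tx, ty, tz, ax, ay, az, claw
```

apply_moves --series '[{"ty":-56},{"ty":-56},{},{},{},{},{},{}]'

```text
invalid input at $.series[0]: expected keys tx, ty, tz, ax, ay, az, claw
```

```bash
python3 - <<'E'
from h import *
c=ctrl.capture("wrist"); save(c,"w1"); P=cloud(c,"wrist"); np.save("w1P.npy",P)
st=ctrl.get_state(); print(st["t"],st["eef_pos"],st["contact_force"]); T=R.from_rotvec(st["eef_rot"]).as_matrix(); print("tool y dir",np.degrees(np.arctan2(T[1,1],T[0,1])))
q=P.reshape(-1,3); q=q[np.isfinite(q).all(1)]
for lo,hi in [(.052,.061),(.063,.070)]:
    s=q[(q[:,2]>lo)&(q[:,2]<hi)&(abs(q[:,0]-.58)<.14)&(abs(q[:,1]+.3)<.11)]
    print(lo,len(s),cv2.minAreaRect((s[:,:2]*1000).astype(np.float32)))
E
```

```text
0.9 [0.15449159 0.60563005 0.21466515] [ 0.37308343 -0.87561324 -0.33510814]
tool y dir 75.68864916334535
0.052 60 ((507.422607421875, -304.4420471191406), (16.84189796447754, 125.4974136352539), 8.024022102355957)
0.063 0 ((0.0, 0.0), (0.0, 0.0), 0.0)
```

View pics/w1.png

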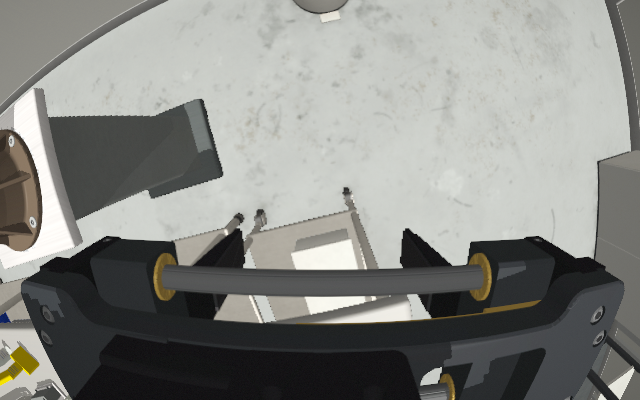

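The arm did not move (each row needs every key). The picture shows the floor and cart beyond the gripper, with the fingers at rows 230-300; the scene above row 230 stays visible.

apply_moves --series '[{"tx":32,"ty":-50,"tz":0,"ax":0,"ay":0,"az":-7.7,"claw":100},{"tx":32,"ty":-50,"tz":0,"ax":0,"ay":0,"az":-7.7,"claw":100},{"tx":32,"ty":-50,"tz":0,"ax":0,"ay":0,"az":-7.7,"claw":100},{"tx":32,"ty":-50,"tz":0,"ax":0,"ay":0,"az":-7.7,"claw":100},{"tx":32,"ty":-50,"tz":0,"ax":0,"ay":0,"az":-7.7,"claw":100},{"tx":32,"ty":-50,"tz":0,"ax":0,"ay":0,"az":-7.7,"claw":100},{"tx":32,"ty":-50,"tz":0,"ax":0,"ay":0,"az":-7.7,"claw":100},{"tx":32,"ty":-50,"tz":0,"ax":0,"ay":0,"az":-7.7,"claw":100}]'

```text
t: 1.9
eef_pos: [0.4114, 0.2039, 0.215]
eef_rot: [1.937, 2.472, 0.001]
contact_force: [0.6, -0.4, -0.6]
width: 0.997
finger_force: 0.0
```

apply_moves --series '[{"tx":20,"ty":-58,"tz":0,"ax":0,"ay":0,"az":0,"claw":100},{"tx":20,"ty":-58,"tz":0,"ax":0,"ay":0,"az":0,"claw":100},{"tx":20,"ty":-58,"tz":0,"ax":0,"ay":0,"az":0,"claw":100},{"tx":20,"ty":-58,"tz":0,"ax":0,"ay":0,"az":0,"claw":100},{"tx":20,"ty":-58,"tz":0,"ax":0,"ay":0,"az":0,"claw":100},{"tx":20,"ty":-58,"tz":-10,"ax":0,"ay":0,"az":0,"claw":100},{"tx":20,"ty":-58,"tz":-10,"ax":0,"ay":0,"az":0,"claw":100},{"tx":20,"ty":-58,"tz":-10,"ax":0,"ay":0,"az":0,"claw":100}]'

```text
t: 2.9
eef_pos: [0.5709, -0.2605, 0.1844]
eef_rot: [1.932, 2.477, 0.0]
contact_force: [0.2, 0.3, -0.4]
width: 1.0
finger_force: 0.0
```

apply_moves --series '[{"tx":0,"ty":-56,"tz":0,"ax":0,"ay":0,"az":0,"claw":100},{"tx":0,"ty":-56,"tz":0,"ax":0,"ay":0,"az":0,"claw":100},{"tx":0,"ty":0,"tz":0,"ax":0,"ay":0,"az":0,"claw":100},{"tx":0,"ty":0,"tz":0,"ax":0,"ay":0,"az":0,"claw":100},{"tx":0,"ty":0,"tz":0,"ax":0,"ay":0,"az":0,"claw":100},{"tx":0,"ty":0,"tz":0,"ax":0,"ay":0,"az":0,"claw":100},{"tx":0,"ty":0,"tz":0,"ax":0,"ay":0,"az":0,"claw":100},{"tx":0,"ty":0,"tz":0,"ax":0,"ay":0,"az":0,"claw":100}]'

```text
t: 3.9
eef_pos: [0.5706, -0.3701, 0.1848]
eef_rot: [1.932, 2.477, 0.0]
contact_force: [0.0, -0.2, 0.1]
width: 0.998
finger_force: 0.0
```

```bash
python3 - <<'E'
from h import *
c=ctrl.capture("wrist"); save(c,"w2"); P=cloud(c,"wrist"); np.save("w2P.npy",P)
st=ctrl.get_state(); print(st["t"],st["eef_pos"],st["contact_force"]); T=R.from_rotvec(st["eef_rot"]).as_matrix(); print("tool y dir",np.degrees(np.arctan2(T[1,1],T[0,1])))
q=P.reshape(-1,3); q=q[np.isfinite(q).all(1)]
for lo,hi in [(.052,.061),(.063,.070)]:
    s=q[(q[:,2]>lo)&(q[:,2]<hi)&(abs(q[:,0]-.58)<.14)&(abs(q[:,1]+.3)<.11)]
    print(lo,len(s),cv2.minAreaRect((s[:,:2]*1000).astype(np.float32)))
E
```

```text
3.95 [ 0.57056897 -0.37018977  0.18475791] [ 0.099757   -0.79282189 -0.33198876]
tool y dir 14.103735301333328
0.052 13333 ((583.4779052734375, -292.050537109375), (158.09654235839844, 129.51266479492188), 14.041172981262207)
0.063 2134 ((570.303466796875, -295.42498779296875), (23.77672576904297, 127.74844360351562), 14.726212501525879)
```

View pics/w2.png

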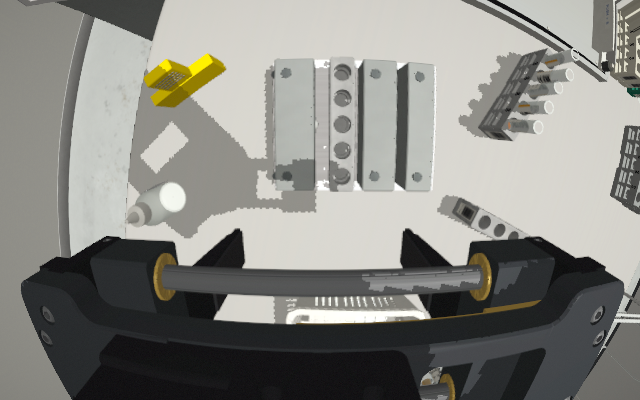

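Nest seen from above: mounted bar cols 274-314, gap 314-331, rack 331-356, spares to the right. Bar is wide, so the gap looks narrow. I'll measure.

```bash
python3 - <<'E'
from h import *
P=np.load("w2P.npy"); q=P.reshape(-1,3); q=q[np.isfinite(q).all(1)]; a=np.radians(14.1)
u=np.array([np.cos(a),np.sin(a)]); v=np.array([-u[1],u[0]])
o=np.array([.5506,-.3044]); r=(q[:,:2]-o)*1000; X=r@u; Y=r@v; Z=q[:,2]*1000
m=(abs(X+20)<70)&(abs(Y)<90)
def ed(sel,n):
    x,y=X[sel],Y[sel]; res=[]
    for y0 in range(-50,51,20):
        k=abs(y-y0)<10; res.append((y0,round(np.percentile(x[k],1),1),round(np.percentile(x[k],99),1)))
    print(n,len(x),"Y",np.percentile(y,[.3,99.7]).round(1),res,"z",np.median(Z[sel]).round(1))
ed(m&(Z>53)&(Z<61)&(X<0),"bar")
ed(m&(Z>62)&(Z<70)&(X>-5)&(X<45),"rack")
ed(m&(Z>3)&(Z<13)&(X>-15)&(X<20),"floor")
E
```

```text
bar 5209 Y [-60.4  68.2] [(-50, np.float64(-43.7), np.float64(-6.3)), (-30, np.float64(-43.3), np.float64(-6.2)), (-10, np.float64(-42.8), np.float64(-6.1)), (10, np.float64(-43.5), np.float64(-6.1)), (30, np.float64(-43.3), np.float64(-6.1)), (50, np.float64(-43.3), np.float64(-5.2))] z 57.2
rack 2149 Y [-59.7  67.4] [(-50, np.float64(10.0), np.float64(32.0)), (-30, np.float64(9.9), np.float64(31.6)), (-10, np.float64(9.9), np.float64(32.2)), (10, np.float64(9.8), np.float64(32.1)), (30, np.float64(9.8), np.float64(32.1)), (50, np.float64(8.9), np.float64(32.0))] z 65.1
floor 1749 Y [-70.7  78.6] [(-50, np.float64(-5.5), np.float64(9.3)), (-30, np.float64(-5.4), np.float64(9.2)), (-10, np.float64(-5.4), np.float64(9.1)), (10, np.float64(-5.3), np.float64(9.1)), (30, np.float64(-5.3), np.float64(9.1)), (50, np.float64(-4.2), np.float64(8.0))] z 7.2
```

The gap measures about 15 mm, so 14.6 mm is the candidate and the 13 mm thin plate fits it; 18 mm and 23 mm can't. The thin plate is the white one at (0.496, -0.110). Now a close look at it.

apply_moves --series '[{"tx":-14,"ty":48,"tz":0,"ax":0,"ay":0,"az":0,"claw":100},{"tx":-14,"ty":48,"tz":0,"ax":0,"ay":0,"az":0,"claw":100},{"tx":-14,"ty":48,"tz":0,"ax":0,"ay":0,"az":0,"claw":100},{"tx":-14,"ty":48,"tz":0,"ax":0,"ay":0,"az":0,"claw":100},{"tx":0,"ty":0,"tz":0,"ax":0,"ay":0,"az":0,"claw":100},{"tx":0,"ty":0,"tz":0,"ax":0,"ay":0,"az":0,"claw":100},{"tx":0,"ty":0,"tz":0,"ax":0,"ay":0,"az":0,"claw":100},{"tx":0,"ty":0,"tz":0,"ax":0,"ay":0,"az":0,"claw":100}]'

```text
t: 4.95
eef_pos: [0.5146, -0.1791, 0.1844]
eef_rot: [-1.933, -2.476, 0.0]
contact_force: [0.0, -0.5, 0.7]
width: 0.997
finger_force: 0.0
```

```bash
python3 - <<'E'
from h import *
c=ctrl.capture("wrist"); P=cloud(c,"wrist"); 
cv2.imwrite("pics/w3.png",cv2.resize(c["frame"][0:240,120:520,::-1],None,fx=2,fy=2))
st=ctrl.get_state(); print(st["t"],st["eef_pos"])
for k,v in plate(P,(.496,-.110)).items(): print(k,v)
for k,v in plate(P,(.475,.02)).items(): print("2",k,v)
E
```

```text
5.0 [ 0.5145321  -0.17903745  0.18445755]
body (597, 495.1, -107.9, 13.2, 80.7, 'xdir', 10.1)
bodytop (597, 495.1, -107.9, 13.2, 80.7, 'xdir', 10.1)
tab (547, 495.1, -108.1, 13.1, 29.6, 'xdir', 11.1)
tabtop (533, 495.1, -108.1, 12.5, 29.6, 'xdir', 10.9)
2 body (1134, 472.2, 14.7, 23.6, 65.3, 'xdir', -19.0)
2 bodytop (694, 469.1, 5.8, 23.6, 46.2, 'xdir', -19.2)
2 tab (62, 471.9, 8.7, 6.4, 12.4, 'xdir', -78.9)
```

View pics/w3.png

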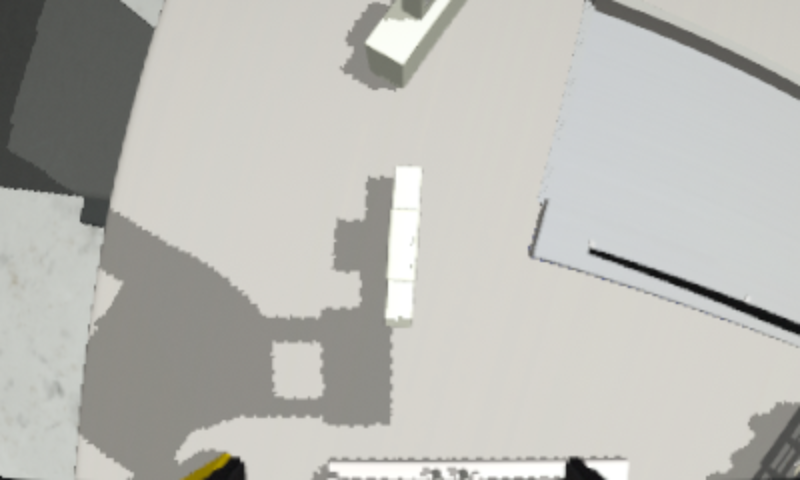

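White plate at crop (403,245) is 13.2 x 80.7 mm: the thin one, at (495.1, -107.9), yaw 10.4°. Grasping.

apply_moves --series '[{"tx":-9.5,"ty":36,"tz":0,"ax":0,"ay":0,"az":-1.9,"claw":100},{"tx":-10,"ty":35,"tz":0,"ax":0,"ay":0,"az":-1.8,"claw":100},{"tx":0,"ty":0,"tz":-30,"ax":0,"ay":0,"az":0,"claw":100},{"tx":0,"ty":0,"tz":-30,"ax":0,"ay":0,"az":0,"claw":100},{"tx":0,"ty":0,"tz":-30,"ax":0,"ay":0,"az":0,"claw":100},{"tx":0,"ty":0,"tz":-26.5,"ax":0,"ay":0,"az":0,"claw":60},{"tx":0,"ty":0,"tz":0,"ax":0,"ay":0,"az":0,"claw":40},{"tx":0,"ty":0,"tz":0,"ax":0,"ay":0,"az":0,"claw":25}]'

```text
t: 6.0
eef_pos: [0.4954, -0.1077, 0.0689]
eef_rot: [2.011, 2.413, 0.0]
contact_force: [0.7, -0.3, 1.0]
width: 0.74
finger_force: 0.0
```

apply_moves --series '[{"tx":0,"ty":0,"tz":0,"ax":0,"ay":0,"az":0,"claw":0},{"tx":0,"ty":0,"tz":0,"ax":0,"ay":0,"az":0,"claw":0},{"tx":0,"ty":0,"tz":0,"ax":0,"ay":0,"az":0,"claw":0},{"tx":0,"ty":0,"tz":0,"ax":0,"ay":0,"az":0,"claw":0},{"tx":0,"ty":0,"tz":0,"ax":0,"ay":0,"az":0,"claw":0},{"tx":0,"ty":0,"tz":0,"ax":0,"ay":0,"az":0,"claw":0},{"tx":0,"ty":0,"tz":0,"ax":0,"ay":0,"az":0,"claw":0},{"tx":0,"ty":0,"tz":0,"ax":0,"ay":0,"az":0,"claw":0}]'

```text
t: 7.0
eef_pos: [0.495, -0.1074, 0.0681]
eef_rot: [-2.011, -2.413, -0.0]
contact_force: [0.3, 0.9, -0.9]
width: 0.126
finger_force: 30.0
```

apply_moves --series '[{"tx":0,"ty":0,"tz":30,"ax":0,"ay":0,"az":0,"claw":0},{"tx":0,"ty":0,"tz":40,"ax":0,"ay":0,"az":0,"claw":0},{"tx":10,"ty":-32,"tz":30,"ax":0,"ay":0,"az":1,"claw":0},{"tx":14,"ty":-48,"tz":0,"ax":0,"ay":0,"az":1,"claw":0},{"tx":14,"ty":-48,"tz":0,"ax":0,"ay":0,"az":1,"claw":0},{"tx":12,"ty":-42,"tz":0,"ax":0,"ay":0,"az":0.7,"claw":0},{"tx":6.7,"ty":-22,"tz":0,"ax":0,"ay":0,"az":0,"claw":0},{"tx":0,"ty":0,"tz":0,"ax":0,"ay":0,"az":0,"claw":0}]'

```text
t: 8.0
eef_pos: [0.5515, -0.3005, 0.1676]
eef_rot: [-1.934, -2.475, 0.0]
contact_force: [-0.2, 0.1, -0.8]
width: 0.123
finger_force: 30.0
```

```bash
python3 - <<'E'
from h import *
for n in ["wrist","scene","side"]:
    c=ctrl.capture(n); P=cloud(c,n)
    if n=="wrist": cv2.imwrite("pics/w4.png",cv2.resize(c["frame"][0:280,160:520,::-1],None,fx=2,fy=2))
    st=ctrl.get_state(); p=st["eef_pos"]; 
    if n=="wrist":print(st["t"],p,st["contact_force"])
    T=R.from_rotvec(st["eef_rot"]).as_matrix(); u=T[:2,1]; v=T[:2,0]; print("ydir",np.degrees(np.arctan2(u[1],u[0])))
    q=P.reshape(-1,3); q=q[np.isfinite(q).all(1)]
    r=(q[:,:2]-p[:2])*1000; X=r@u; Y=r@v; Z=q[:,2]*1000
    for nm,lo,hi,x0,x1 in [("body",108,156,-20,20),("bodytop",144,156,-20,20),("bar",53,61,-70,-1),("rack",62,70,-5,45),("floor",3,13,-15,15)]:
        s=(Z>lo)&(Z<hi)&(X>x0)&(X<x1)&(abs(Y)<80)
        if s.sum()>20: print(n,nm,s.sum(),"X",np.percentile(X[s],[1,99]).round(1),"Y",np.percentile(Y[s],[.5,99.5]).round(1),"z",np.percentile(Z[s],[1,50,99]).round(1), "slope deg",np.degrees(np.polyfit(Y[s],X[s],1)[0]).round(2))
E
```

```text
8.05 [ 0.5513058  -0.29936471  0.16762739] [-0.11959296 -0.73654671 -0.20426705]
ydir 14.035568459070495
wrist body 1014 X [-7.1  5.9] Y [12.5 38.5] z [109.2 148.5 154.7] slope deg 0.41
wrist bodytop 876 X [-7.1  5.9] Y [12.4 38.1] z [146.8 148.6 154.7] slope deg 0.83
wrist bar 4142 X [-45.3  -9.1] Y [-40.9  63.9] z [55.4 57.2 59.3] slope deg 2.66
wrist rack 1695 X [ 7.8 30.6] Y [-37.5  63.2] z [63.  65.2 66.7] slope deg -1.99
wrist floor 718 X [-14.7  13.8] Y [27.6 73.8] z [ 5.1  7.2 11. ] slope deg -2.36
ydir 14.079674215589517
scene body 663 X [-7.1  6.6] Y [-43.5  35.9] z [108.3 133.6 154.9] slope deg -1.41
scene bodytop 191 X [-7.   7.6] Y [-43.  37.] z [144.1 150.7 155.6] slope deg -1.06
scene bar 641 X [-44.5  -5.7] Y [-68.2  60.5] z [53.5 59.6 60.9] slope deg 0.17
scene rack 381 X [ 8.3 33.4] Y [-67.1  59.3] z [62.2 67.1 69.5] slope deg 0.15
scene floor 67 X [-14.5  13.5] Y [-78.2 -60.1] z [ 3.7  9.8 12.5] slope deg 25.53
ydir 14.11135413268436
side body 682 X [-9.  6.] Y [-43.5  38.7] z [108.5 131.8 155. ] slope deg -1.67
side bodytop 164 X [-9.1  6.4] Y [-43.1  37.7] z [144.2 147.8 155.9] slope deg -1.63
side bar 550 X [-46.7  -6.9] Y [-68.3  60.4] z [53.2 56.1 58.9] slope deg -0.19
side rack 230 X [ 6.5 32.5] Y [-66.6  60.6] z [62.1 63.8 65.5] slope deg -0.51
side floor 79 X [-14.7  14.3] Y [-78. -55.] z [ 3.9  6.3 12.7] slope deg 21.12
```

View pics/w4.png

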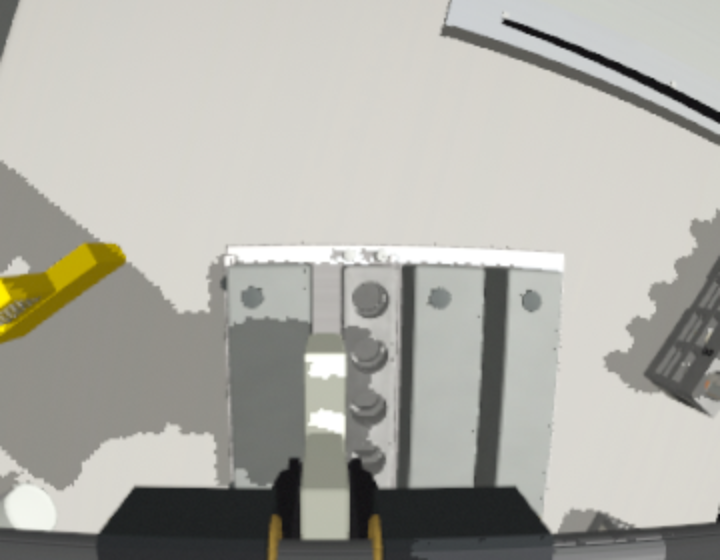

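Plate at crop col 325 hangs over the gap (cols 312-343), a little to the bar side; relative offset about +1.2 mm in nest x. Shift and lower gently.

apply_moves --series '[{"tx":1.2,"ty":0.3,"tz":-10,"ax":0,"ay":0,"az":0,"claw":0},{"tx":0,"ty":0,"tz":-14,"ax":0,"ay":0,"az":0,"claw":0},{"tx":0,"ty":0,"tz":-8,"ax":0,"ay":0,"az":0,"claw":0},{"tx":0,"ty":0,"tz":-3,"ax":0,"ay":0,"az":0,"claw":0},{"tx":0,"ty":0,"tz":-3,"ax":0,"ay":0,"az":0,"claw":0},{"tx":0,"ty":0,"tz":-2,"ax":0,"ay":0,"az":0,"claw":0},{"tx":0,"ty":0,"tz":-2,"ax":0,"ay":0,"az":0,"claw":0},{"tx":0,"ty":0,"tz":0,"ax":0,"ay":0,"az":0,"claw":0}]'

```text
t: 9.15
eef_pos: [0.5529, -0.2991, 0.1261]
eef_rot: [1.932, 2.477, 0.0]
contact_force: [-1.0, 0.8, -0.4]
width: 0.124
finger_force: 30.0
```

apply_moves --series '[{"tx":0,"ty":0,"tz":-2,"ax":0,"ay":0,"az":0,"claw":0},{"tx":0,"ty":0,"tz":-2,"ax":0,"ay":0,"az":0,"claw":0},{"tx":0,"ty":0,"tz":-2,"ax":0,"ay":0,"az":0,"claw":0},{"tx":0,"ty":0,"tz":-2,"ax":0,"ay":0,"az":0,"claw":0},{"tx":0,"ty":0,"tz":0,"ax":0,"ay":0,"az":0,"claw":0},{"tx":0,"ty":0,"tz":0,"ax":0,"ay":0,"az":0,"claw":0},{"tx":0,"ty":0,"tz":0,"ax":0,"ay":0,"az":0,"claw":0},{"tx":0,"ty":0,"tz":0,"ax":0,"ay":0,"az":0,"claw":0}]'

```text
t: 10.15
eef_pos: [0.5529, -0.2991, 0.1182]
eef_rot: [1.932, 2.477, 0.0]
contact_force: [-0.5, 0.5, -1.3]
width: 0.12
finger_force: 30.0
```

apply_moves --series '[{"tx":0,"ty":0,"tz":-4,"ax":0,"ay":0,"az":0,"claw":0},{"tx":0,"ty":0,"tz":-4,"ax":0,"ay":0,"az":0,"claw":0},{"tx":0,"ty":0,"tz":-4,"ax":0,"ay":0,"az":0,"claw":0},{"tx":0,"ty":0,"tz":-2,"ax":0,"ay":0,"az":0,"claw":0},{"tx":0,"ty":0,"tz":-2,"ax":0,"ay":0,"az":0,"claw":0},{"tx":0,"ty":0,"tz":-2,"ax":0,"ay":0,"az":0,"claw":0},{"tx":0,"ty":0,"tz":0,"ax":0,"ay":0,"az":0,"claw":0},{"tx":0,"ty":0,"tz":0,"ax":0,"ay":0,"az":0,"claw":0}]'

```text
t: 11.15
eef_pos: [0.5529, -0.2991, 0.1002]
eef_rot: [1.932, 2.477, 0.0]
contact_force: [0.1, 0.2, -1.5]
width: 0.123
finger_force: 30.0
```

apply_moves --series '[{"tx":0,"ty":0,"tz":-2,"ax":0,"ay":0,"az":0,"claw":0},{"tx":0,"ty":0,"tz":-2,"ax":0,"ay":0,"az":0,"claw":0},{"tx":0,"ty":0,"tz":-2,"ax":0,"ay":0,"az":0,"claw":0},{"tx":0,"ty":0,"tz":-2,"ax":0,"ay":0,"az":0,"claw":0},{"tx":0,"ty":0,"tz":-2,"ax":0,"ay":0,"az":0,"claw":0},{"tx":0,"ty":0,"tz":-2,"ax":0,"ay":0,"az":0,"claw":0},{"tx":0,"ty":0,"tz":0,"ax":0,"ay":0,"az":0,"claw":0},{"tx":0,"ty":0,"tz":0,"ax":0,"ay":0,"az":0,"claw":0}]'

```text
t: 12.15
eef_pos: [0.5529, -0.299, 0.0878]
eef_rot: [-1.932, -2.477, -0.0]
contact_force: [0.6, 0.6, -2.2]
width: 0.123
finger_force: 30.0
```

apply_moves --series '[{"tx":0,"ty":0,"tz":-3,"ax":0,"ay":0,"az":0,"claw":0},{"tx":0,"ty":0,"tz":-3,"ax":0,"ay":0,"az":0,"claw":0},{"tx":0,"ty":0,"tz":-2,"ax":0,"ay":0,"az":0,"claw":0},{"tx":0,"ty":0,"tz":-1.5,"ax":0,"ay":0,"az":0,"claw":0},{"tx":0,"ty":0,"tz":-1,"ax":0,"ay":0,"az":0,"claw":0},{"tx":0,"ty":0,"tz":-0.5,"ax":0,"ay":0,"az":0,"claw":0},{"tx":0,"ty":0,"tz":0,"ax":0,"ay":0,"az":0,"claw":0},{"tx":0,"ty":0,"tz":0,"ax":0,"ay":0,"az":0,"claw":0}]'

```text
t: 13.15
eef_pos: [0.5529, -0.299, 0.0771]
eef_rot: [1.932, 2.477, 0.0]
contact_force: [0.6, 1.3, -0.0]
width: 0.124
finger_force: 30.0
```

```bash
python3 - <<'E'
from h import *
f=[]
for i in range(4):
    c=ctrl.capture("side"); s=ctrl.get_state(); f.append(np.r_[s["contact_force"],s["torque"],s["eef_pos"]])
print(np.mean(f,0).round(4))
I=c["frame"][190:290,270:420,::-1]; cv2.imwrite("pics/s5.png",cv2.resize(I,None,fx=5,fy=5,interpolation=cv2.INTER_CUBIC))
E
```

```text
[ 1.6492  0.3601 -0.7129 -0.0792 -0.2504 -0.0319  0.5529 -0.2991  0.0771]
```

View pics/s5.png

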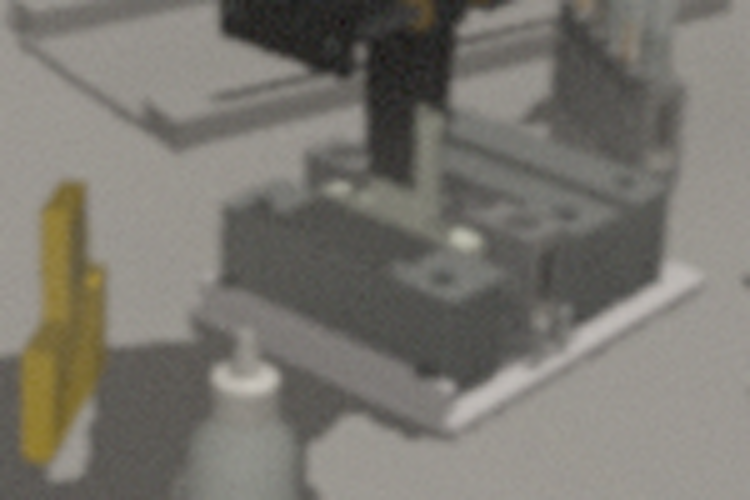

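Plate at image (400,210) sits in the gap about level with the bar, with ~1 mm to go; the pin pushes with about 1.6 N.

apply_moves --series '[{"tx":0,"ty":0,"tz":-0.5,"ax":0,"ay":0,"az":0,"claw":0},{"tx":0,"ty":0,"tz":-0.5,"ax":0,"ay":0,"az":0,"claw":0},{"tx":0,"ty":0,"tz":-0.3,"ax":0,"ay":0,"az":0,"claw":0},{"tx":0,"ty":0,"tz":-0.2,"ax":0,"ay":0,"az":0,"claw":0},{"tx":0,"ty":0,"tz":0,"ax":0,"ay":0,"az":0,"claw":0},{"tx":0,"ty":0,"tz":0,"ax":0,"ay":0,"az":0,"claw":0},{"tx":0,"ty":0,"tz":0,"ax":0,"ay":0,"az":0,"claw":0},{"tx":0,"ty":0,"tz":0,"ax":0,"ay":0,"az":0,"claw":0}]'

```text
t: 14.35
eef_pos: [0.5529, -0.2991, 0.0761]
eef_rot: [1.932, 2.477, 0.0]
contact_force: [-0.1, 0.7, 4.4]
width: 0.125
finger_force: 30.0
```

apply_moves --series '[{"tx":0,"ty":0,"tz":-0.3,"ax":0,"ay":0,"az":0,"claw":0},{"tx":0,"ty":0,"tz":0,"ax":0,"ay":0,"az":0,"claw":0},{"tx":0,"ty":0,"tz":0,"ax":0,"ay":0,"az":0,"claw":20},{"tx":0,"ty":0,"tz":0,"ax":0,"ay":0,"az":0,"claw":40},{"tx":0,"ty":0,"tz":0,"ax":0,"ay":0,"az":0,"claw":50},{"tx":0,"ty":0,"tz":0,"ax":0,"ay":0,"az":0,"claw":50},{"tx":0,"ty":0,"tz":10,"ax":0,"ay":0,"az":0,"claw":50},{"tx":0,"ty":0,"tz":20,"ax":0,"ay":0,"az":0,"claw":50}]'

```text
t: 15.35
eef_pos: [0.5526, -0.2989, 0.1056]
eef_rot: [-1.932, -2.476, -0.0]
contact_force: [1.0, 0.6, -0.3]
width: 0.498
finger_force: 0.0
```

apply_moves --series '[{"tx":0,"ty":0,"tz":40,"ax":0,"ay":0,"az":0,"claw":50},{"tx":0,"ty":0,"tz":40,"ax":0,"ay":0,"az":0,"claw":50},{"tx":10,"ty":-40,"tz":0,"ax":0,"ay":0,"az":0,"claw":50},{"tx":10,"ty":-40,"tz":0,"ax":0,"ay":0,"az":0,"claw":50},{"tx":0,"ty":0,"tz":0,"ax":0,"ay":0,"az":0,"claw":50},{"tx":0,"ty":0,"tz":0,"ax":0,"ay":0,"az":0,"claw":50},{"tx":0,"ty":0,"tz":0,"ax":0,"ay":0,"az":0,"claw":50},{"tx":0,"ty":0,"tz":0,"ax":0,"ay":0,"az":0,"claw":50}]'

```text
t: 16.35
eef_pos: [0.573, -0.3784, 0.1857]
eef_rot: [1.931, 2.478, 0.0]
contact_force: [0.2, -0.6, 0.1]
width: 0.5
finger_force: 0.0
```

```bash
python3 - <<'E'
from h import *
c=ctrl.capture("wrist"); P=cloud(c,"wrist"); 
cv2.imwrite("pics/w6.png",cv2.resize(c["frame"][0:240,120:520,::-1],None,fx=2,fy=2))
st=ctrl.get_state(); print(st["t"],st["eef_pos"])
q=P.reshape(-1,3); q=q[np.isfinite(q).all(1)]; a=np.radians(14.1)
u=np.array([np.cos(a),np.sin(a)]); v=np.array([-u[1],u[0]]); r=(q[:,:2]-[.5506,-.3044])*1000; X=r@u;Y=r@v;Z=q[:,2]*1000
for nm,lo,hi,x0,x1 in [("tabtop",100,115,-20,20),("bodytop",54,61,-4.5,8.8),("bar",53,61,-70,-6.5),("rack",62,70,8.5,45),("floor",3,13,-15,15)]:
    s=(Z>lo)&(Z<hi)&(X>x0)&(X<x1)&(abs(Y)<80)
    if s.sum()>9: print(nm,s.sum(),"X",np.percentile(X[s],[1,99]).round(1),"Y",np.percentile(Y[s],[.5,99.5]).round(1),"z",np.percentile(Z[s],[5,50,95]).round(1))
E
```

```text
16.4 [ 0.57298207 -0.37849596  0.18565342]
tabtop 551 X [-2.8  8.3] Y [-11.   18.9] z [105.8 107.1 108.3]
bodytop 615 X [-4.   8.5] Y [-35.7  44. ] z [56.1 57.2 58.5]
bar 5051 X [-43.3  -6.8] Y [-60.1  68.3] z [55.9 57.2 58.6]
rack 2130 X [ 9.2 32.4] Y [-58.8  67.1] z [63.9 65.2 66.4]
floor 664 X [-7.5  9.6] Y [-70.3  78.4] z [5.8 7.2 8.6]
```

View pics/w6.png

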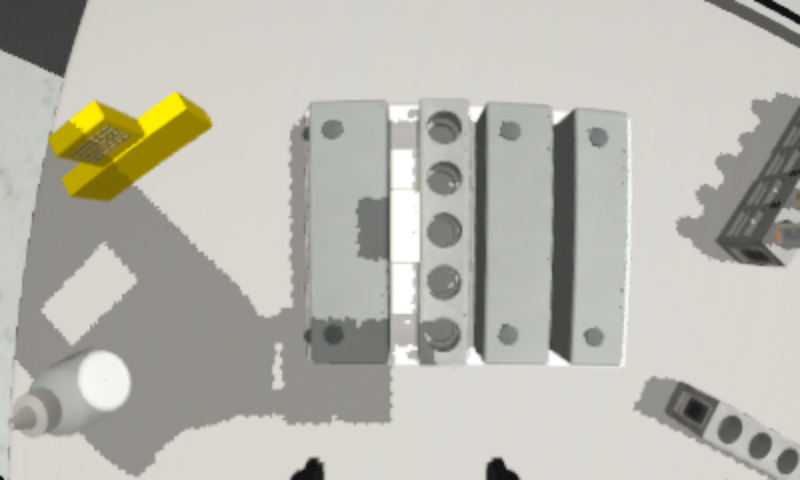

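The plate at crop (403,230) fills the gap. Its top is level with the bar (both read 57.2 mm), it is centred along the bar, and nothing else was disturbed. Handing in.

```bash
python3 -c "
from plant import ctrl
print(ctrl.job_done())"
```

```text
the job is handed in; nothing more can be done
None
```

The thin (13 mm) filler plate is fully home in the roughly 15 mm gap, upright and midway along the bar; the 18 and 23 mm plates were ruled out by measuring the gap rather than tried, and they, the bottle and the rack with tubes were left untouched.

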